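# Count the bays and push the cave into the third

### The job

Draw a fingertip along the yellow beads on the white rack's steel rail, touching the beads of the first, second and third gaps in that order, counting from the end where the red temple stands and going no further than the third. Then push the brown ceramic cave along the ledge into that third gap until it is fully home against the rack's back wall. Never lift or tip the cave, and leave the temple, jar, scoop and tong where they are.

Things in the scene. Friction and masses are not known exactly. Their poses are not given: they have to be found in the camera images.
- rack: White plastic rack fixed on the ledge, 56 mm deep (x), 342 wide (y) (all sizes in mm). Seven dividers 6 thick, 36 high make six gaps 50 wide, 56 apart: centres at y = +140, +84, +28, -28, -84, -140. Origin on the ledge at its middle. x runs from the open front at x = -28 (robot side) to the back wall, inner face x = +28, 30 high. The end dividers rise to 58 at x = +8 to +28 to carry the rail.
- rail_mid (a point): Top of the middle of the counting rail: a steel rod 8 thick along the rack's y, at rack x = +18, its top 56 above the ledge, rigid. It carries the six sprung yellow beads, whose tops stand 7 above the rod.
- bead_1: Yellow sprung ball, diameter 22, on the rail over the gap at rack y = +140; origin at its centre, 52 above the ledge, top at 63. Sinks straight down up to 6 and springs back: 3 mm of press is about 1.7 N, 0.2 N counts as a touch. Closed fingertips meet one bead at a time, open ones may meet two. This is gap 1 if the temple is at the rack's +y end, gap 6 if at its -y end.
- bead_2: Yellow sprung ball, diameter 22, on the rail over the gap at rack y = +84; origin at its centre, 52 above the ledge, top at 63. Sinks straight down up to 6 and springs back: 3 mm of press is about 1.7 N, 0.2 N counts as a touch. Closed fingertips meet one bead at a time, open ones may meet two. This is gap 2 if the temple is at the rack's +y end, gap 5 if at its -y end.
- bead_3: Yellow sprung ball, diameter 22, on the rail over the gap at rack y = +28; origin at its centre, 52 above the ledge, top at 63. Sinks straight down up to 6 and springs back: 3 mm of press is about 1.7 N, 0.2 N counts as a touch. Closed fingertips meet one bead at a time, open ones may meet two. This is gap 3 if the temple is at the rack's +y end, gap 4 if at its -y end.
- bead_4: Yellow sprung ball, diameter 22, on the rail over the gap at rack y = -28; origin at its centre, 52 above the ledge, top at 63. Sinks straight down up to 6 and springs back: 3 mm of press is about 1.7 N, 0.2 N counts as a touch. Closed fingertips meet one bead at a time, open ones may meet two. This is gap 4 if the temple is at the rack's +y end, gap 3 if at its -y end.
- bead_5: Yellow sprung ball, diameter 22, on the rail over the gap at rack y = -84; origin at its centre, 52 above the ledge, top at 63. Sinks straight down up to 6 and springs back: 3 mm of press is about 1.7 N, 0.2 N counts as a touch. Closed fingertips meet one bead at a time, open ones may meet two. This is gap 5 if the temple is at the rack's +y end, gap 2 if at its -y end.
- bead_6: Yellow sprung ball, diameter 22, on the rail over the gap at rack y = -140; origin at its centre, 52 above the ledge, top at 63. Sinks straight down up to 6 and springs back: 3 mm of press is about 1.7 N, 0.2 N counts as a touch. Closed fingertips meet one bead at a time, open ones may meet two. This is gap 6 if the temple is at the rack's +y end, gap 1 if at its -y end.
- cave: Brown ceramic cave, a round-roofed tunnel, loose, 0.14 to 0.28 kg, 70 long (x), 40 wide (y), 36 high; sides upright up to 18. Origin: centre of its underside. Open mouth at +x (towards the rack), closed back at -x. Starts on the ledge in front of the rack, turned up to 0.25 rad from the rack's x. When home, its front on the back wall, its origin is at rack x = -7.
- cave_back (a point): Middle of the flat upright back of the cave (its robot side, 40 wide), 10 above the ledge. When the cave is home this stands 14 out of the rack's open front.
- temple: Red resin temple ornament, loose, 50 x 50, 69 high, origin at the centre of its underside. It stands beside one end of the rack, about 215 from the rack's middle along +y or -y; that end is where counting starts.
- jar: Clear glass jar with white press-button lid, loose, diameter 56, 73 high, origin at the centre of its underside, beside the other end of the rack.
- scoop: White plastic measuring scoop, loose, cup diameter 46, 30 high, handle reaching 95 towards its -x; origin under the cup's centre.
- tong: Stainless steel feeding tong lying on the ledge beyond the rack, loose, 208 long (x), about 40 wide, 16 high; origin under its middle.
Not all that is in view belongs to the job. What is meant by the cave is not blue, and is the larger of those in its own colour. There is more than one size of the temple; the one meant has the size given above.

How it is judged:
On the way, in this order (a step that is already met when the one before it is completed fails the run):
1. a finger touches the bead of the first gap from the temple's end (((y of temple in the frame of rack above 0 m and contact force between the fingers and bead_1 above 0.2 N) or (y of temple in the frame of rack below 0 m and contact force between the fingers and bead_6 above 0.2 N))).
2. a finger touches the bead of the second gap from the temple's end (((y of temple in the frame of rack above 0 m and contact force between the fingers and bead_2 above 0.2 N) or (y of temple in the frame of rack below 0 m and contact force between the fingers and bead_5 above 0.2 N))).
3. a finger touches the bead of the third gap from the temple's end (((y of temple in the frame of rack above 0 m and contact force between the fingers and bead_3 above 0.2 N) or (y of temple in the frame of rack below 0 m and contact force between the fingers and bead_4 above 0.2 N))).
4. the cave is pushed home in the third gap (((y of temple in the frame of rack above 0 m and y of cave in the frame of rack between 0.019 and 0.037 m) or (y of temple in the frame of rack below 0 m and y of cave in the frame of rack between -0.037 and -0.019 m)) and x of cave in the frame of rack between -0.013 and 0 m and angle between the x axis of cave and the x axis of rack, either way round below 0.2 rad), for 0.2 s.
At the end, for the whole second after the job is handed in: The cave stands flat and at rest on the ledge in the third gap from the temple's end, mouth towards the back wall or turned end for end, within 6 mm of the back wall and 9 mm of the gap's middle line, within 0.2 rad of straight; temple, jar, scoop and tong within 20 mm of where they stood (all of step 4 and height (world z) of cave below 0.006 m and angle between cave's own z axis and vertical below 0.1 rad and linear speed of cave below 0.02 m/s and distance of each of temple, jar, scoop, tong from where it was at the start of the episode below 0.02 m); the robot touches nothing.
It fails at once if a finger touches a bead beyond the third gap (((y of temple in the frame of rack above 0 m and contact force between the fingers and bead_4 above 0.2 N) or (y of temple in the frame of rack below 0 m and contact force between the fingers and bead_3 above 0.2 N)) or ((y of temple in the frame of rack above 0 m and contact force between the fingers and bead_5 above 0.2 N) or (y of temple in the frame of rack below 0 m and contact force between the fingers and bead_2 above 0.2 N)) or ((y of temple in the frame of rack above 0 m and contact force between the fingers and bead_6 above 0.2 N) or (y of temple in the frame of rack below 0 m and contact force between the fingers and bead_1 above 0.2 N))).
It fails at once if the cave is lifted or tipped (height (world z) of cave above 0.012 m or angle between cave's own z axis and vertical above 0.3 rad).
It fails at once if the temple, jar, scoop or tong is moved more than 20 mm (distance of any of temple, jar, scoop, tong from where it was at the start of the episode above 0.02 m).
It also fails if it takes over 72 s, if anything falls off the work surface, if the arm or the gripper's body presses on something with over 40 N, if the wrist force passes 120 N, or if a joint passes its speed limit or range.

### The arm

A 7-joint arm with a two-finger parallel gripper is mounted at the origin on the work surface. World frame = base frame: x ahead of the robot, y to its left, z up, the work surface at z = 0. Lengths are in m, angles in rad, forces in N, time in s.
With the tool pointing down it reaches from about 0.425 to 0.875 m from the base axis. Payload 4.7 kg.
Tool frame: the origin (TCP) lies on the mounting face of the last link; the fingertips stand 182 mm ahead of it and the grasp point (between the pads) lies 164 mm ahead of it (grasp_offset is the distance from the TCP to the grasp point, in m); z points along the fingers, x is the direction in which the jaws open and shut, and the axes are right-handed (so a half turn about z gives the same grasp; the last joint's range is limited). The gripper opens to 87 mm and grips with 3 to 60 N. Pads are 19 mm wide; open, the fingers measure 117 mm over their backs; the gripper's body (75 mm by 190 mm) begins 51 mm behind the grasp point.
Start: joints at [-1.258, 0.321, -0.07, 1.45, 0.023, 1.371, -0.057], TCP at [0.191, 0.621, 0.405] pointing down, gripper open.
Joint ranges: [-2.86, 2.86], [-0.3, 2.09], [-1.38, 1.24], [0.06, 2.45], [-1.56, 4.7], [0.09, 2.05], [-2.69, 2.69]. Speed limits (rad/s): [2.57, 2.57, 3.14, 3.14, 3.14, 3.14, 3.14].

### API

Orientations are given as a 3x3 rotation matrix whose columns are the frame's x, y, z axes.
In Python, from plant import observe, camera, job_done, grasp_offset gives the robot as it stands.
- The arm moves only by the tool jog_arm, never from a script. Its argument "series" is a list of rows, each an object with "grip": the closure, from -1 (fully open) to 1 (shut); "offset": the shift along the tool's x, y, z in cm, a list of three; "spin": the turn about the tool's z in rad. In form: [{"grip": grip, "offset": [x, y, z], "spin": spin}, ...]. A call has exactly 8 rows; each row is the pose to reach, as a shift and turn from the pose measured when the call began, along the tool's axes at that moment; what a row does not reach only later rows make up. A row lasts 1/10 s, in which the tool goes at most 50 mm and 8.59 degrees, less where a joint would pass 70% of its speed; a pose out of reach is approached as far as the arm can. A call with a gripper value outside its range is refused whole. The fingers move at their own pace and stop on an object; "grip_force" is the grip in N (left out, the last holds). Time passes only in rows, so rows that repeat a pose let the fingers close, or fill a call up. It gives the time, the measured TCP pose, the force and the opening at its end, in the units of the state.
- observe(): the state, without advancing time (a new reading comes with each control period).
- camera(name): name is "scene" or "side" or "wrist"; returns a dict with "pixels" (400x640x3 uint8, red, green, blue), "fx", "fy", "cx", "cy" (pixels), "dist_coeffs" ([k1, k2, p1, p2, k3] as OpenCV has them; the pictures are not rectified), "rvec" (rotation vector, rad) and "tvec" (3), from world to camera coordinates, as OpenCV has them; the wrist camera has in their place "hand_eye" (4x4, takes a point from camera to tool coordinates, whose origin is the TCP and whose axes are the tool frame's). Camera axes: x right, y down, z forward; pixel columns grow to the right and rows downward; lengths in m; the calibration is good to about 2 mm. A picture is of the moment at which its call begins: read the wrist's pose just before it. There is no depth.
- job_done(): hands the job in, once; it reports no verdict.
The state is a dict: "time_s": time; "q": joint angles; "qvel": joint speeds; "tau": joint torques, N m; "tool_pos": TCP position; "tool_rot": TCP orientation; "wrist_force": force on the tool from outside, world axes, zero at the start; "wrist_torque": the same for the moment, N m; "gripper_width": finger opening in m.
Only numpy, scipy, OpenCV 4.12 (cv2) and the standard library are available. Lean on these libraries where they do the work, as an engineer would, in place of code of your own. Each camera call takes 0.05 s, during which the arm holds its last target. There are 200 camera calls.

## Working session

There is one attempt and no reset: what is moved stays moved. The work goes in short steps, Python scripts to look and compute and a tool call to move; the robot and the scene stay as the last step left them, time stands still between calls to the robot, and variables do not carry over. Pictures are saved under pics/ and viewed, about 8 in all and at most 12, crops included, and the job is handed in when it is done.

Besides the shell and the picture viewer there is one more tool, called after "Request:" as name(argument=value, ...), one argument or row to a line, values as JSON. jog_arm: Moves the arm, as the interface text tells. Its arguments: {"type":"object","properties":{"series":{"type":"array","items":{"type":"object","properties":{"grip":{"type":"number"},"offset":{"type":"array","items":{"type":"number"}},"spin":{"type":"number"}}}},"grip_force":{"type":"number"}},"required":["series"]}

```bash
mkdir -p pics
cat > h.py <<'E'
import numpy as np, cv2
from plant import observe, camera, job_done, grasp_offset
def snap(n,f):
    s=observe(); c=camera(n); cv2.imwrite('pics/'+f,c['pixels'][:,:,::-1])
    K=np.array([[c['fx'],0,c['cx']],[0,c['fy'],c['cy']],[0,0,1.]])
    if n=='wrist':
        H=np.array(c['hand_eye']);T=np.eye(4);T[:3,:3]=s['tool_rot'];T[:3,3]=s['tool_pos'];W=T@H
    else:
        R=cv2.Rodrigues(np.array(c['rvec'],float))[0];W=np.eye(4);W[:3,:3]=R.T;W[:3,3]=-R.T@np.array(c['tvec'],float).ravel()
    np.savez('pics/'+f+'.npz',K=K,d=np.array(c['dist_coeffs'],float),W=W)
def ray(f,uv,z):
    a=np.load('pics/'+f+'.npz');p=cv2.undistortPoints(np.array([[uv]],float),a['K'],a['d'])[0,0]
    d=a['W'][:3,:3]@np.array([p[0],p[1],1]);o=a['W'][:3,3];return o+d*(z-o[2])/d[2]
def proj(f,P):
    a=np.load('pics/'+f+'.npz');M=np.linalg.inv(a['W'])
    return cv2.projectPoints(np.array(P,float).reshape(-1,3),cv2.Rodrigues(M[:3,:3])[0],M[:3,3],a['K'],a['d'])[0][:,0]
E
python3 -c "
from h import *
snap('scene','s1.png');snap('side','d1.png');s=observe();print(s['time_s'],s['tool_pos'],s['tool_rot'],s['gripper_width'])"
```

```text
0.1 [0.191326   0.62102348 0.40375158] [[ 2.94361117e-01  9.55694166e-01 -4.40582552e-04]
 [ 9.55692724e-01 -2.94361439e-01 -1.66123499e-03]
 [-1.71732310e-03  6.79414471e-05 -9.99998523e-01]] 0.08711925215083252
```

View pics/s1.png

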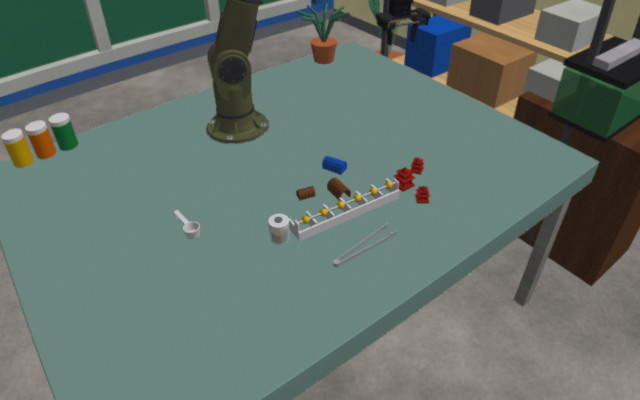

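View pics/d1.png

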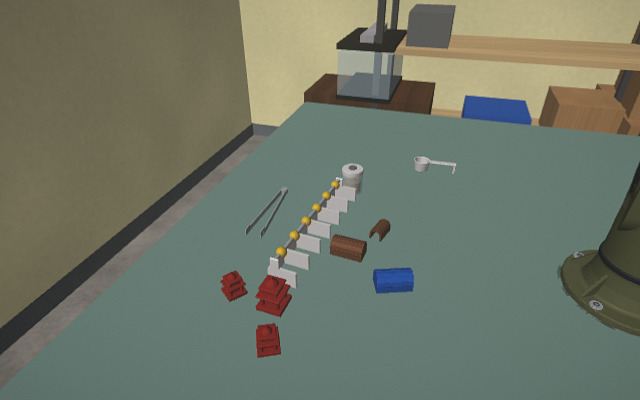

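The scene view shows the rack, with beads from (307,219) to (389,184). The temples cluster at its right end and the jar stands at its left end. The larger brown cave is at about (339,188), and the side view agrees. I'll enlarge both views.

```bash
python3 -c "
from h import *
a=cv2.imread('pics/s1.png')[145:255,265:435];b=cv2.imread('pics/d1.png')[165:315,250:420]
a=cv2.resize(a,None,fx=4.6,fy=4.6,interpolation=2);cv2.imwrite('pics/c1.png',a)
b=cv2.resize(b,None,fx=4,fy=4,interpolation=2);cv2.imwrite('pics/c2.png',b)
for uv in [(307,219),(325,211),(342,204),(358,197),(374,190),(389,184)]: print(ray('s1.png',uv,.052))
for uv in [(281,252),(294,236),(306,221),(317,208),(326,196),(335,185)]: print(ray('d1.png',uv,.052))
print('cave',ray('s1.png',(339,188),.02),ray('d1.png',(348,248),.02))
"
```

```text
[ 0.61583462 -0.13300838  0.052     ]
[ 0.62000847 -0.07497719  0.052     ]
[ 0.62595677 -0.01970252  0.052     ]
[0.6303621  0.03521245 0.052     ]
[0.6349341  0.09205818 0.052     ]
[0.64133084 0.14539708 0.052     ]
[0.64200792 0.14695994 0.052     ]
[0.63587824 0.0921459  0.052     ]
[0.62987763 0.03513412 0.052     ]
[ 0.62282361 -0.01991042  0.052     ]
[ 0.61829337 -0.07493043  0.052     ]
[ 0.61196211 -0.13071432  0.052     ]
cave [0.53423435 0.04396496 0.02      ] [0.52895863 0.05857847 0.02      ]
```

View pics/c1.png

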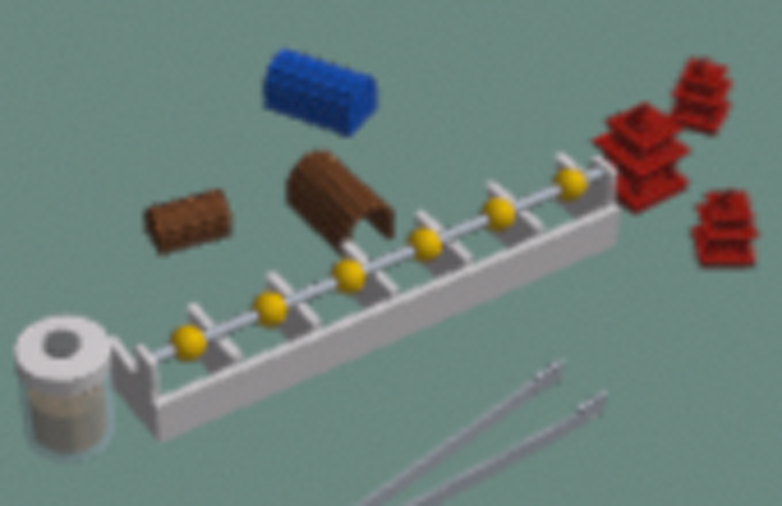

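View pics/c2.png

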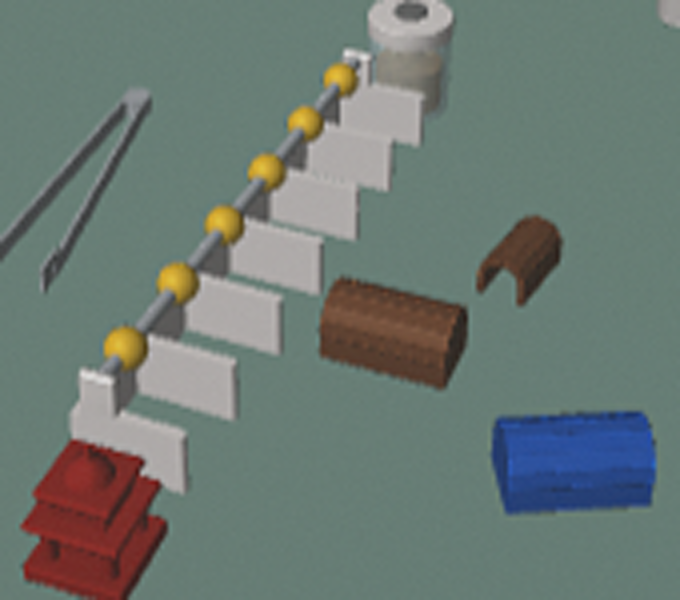

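Both views agree to about 3 mm. Rack yaw is about -0.10, bead spacing is 55.8 mm (56 is given), and the temple is at +y, so gap 1 is bead_1. I'll start moving now and estimate the cave at the same time.

Request:
jog_arm(
  series=[
    {"grip": 1,"offset": [-5,6,0],"spin": -0.1},
    {"grip": 1,"offset": [-10,12,0],"spin": -0.2},
    {"grip": 1,"offset": [-15,18,0],"spin": -0.2},
    {"grip": 1,"offset": [-20,24,0],"spin": -0.2},
    {"grip": 1,"offset": [-25,30,0],"spin": -0.2},
    {"grip": 1,"offset": [-30,36,0],"spin": -0.2},
    {"grip": 1,"offset": [-36,43,0],"spin": -0.2},
    {"grip": 1,"offset": [-41,50,0],"spin": -0.2},
  ],
)

```text
time_s: 0.9
tool_pos: [0.4107, 0.2843, 0.4041]
tool_rot: [[0.098, 0.995, -0.001], [0.995, -0.098, -0.002], [-0.002, -0.0, -1.0]]
wrist_force: [0.0, 0.3, -0.0]
gripper_width: 0.0309
```

```bash
python3 -c "
from h import *
for f,uv,z in [('d1.png',(330,252.5),0),('d1.png',(360.7,262),0),('d1.png',(366.5,248.7),.018),('s1.png',(338.9,198.3),0),('s1.png',(350.2,196.1),0)]: print(f,ray(f,uv,z).round(4))
print('temple base',ray('d1.png',(274,305),0))
"
```

```text
d1.png [0.5675 0.061  0.    ]
d1.png [0.4979 0.0711 0.    ]
d1.png [0.4918 0.0469 0.018 ]
s1.png [0.5531 0.0286 0.    ]
s1.png [0.5661 0.0618 0.    ]
temple base [0.6234717  0.23301061 0.        ]
```

Request:
jog_arm(
  series=[
    {"grip": 1,"offset": [-3,3,0],"spin": 0},
    {"grip": 1,"offset": [-6,6,0],"spin": 0},
    {"grip": 1,"offset": [-10,9,0],"spin": 0},
    {"grip": 1,"offset": [-14,12.5,0],"spin": 0},
    {"grip": 1,"offset": [-19,17,0],"spin": 0},
    {"grip": 1,"offset": [-19,17,0],"spin": 0},
    {"grip": 1,"offset": [-19,17,0],"spin": 0},
    {"grip": 1,"offset": [-19,17,0],"spin": 0},
  ],
)

```text
time_s: 1.7
tool_pos: [0.5609, 0.0786, 0.4038]
tool_rot: [[0.099, 0.995, -0.002], [0.995, -0.099, -0.001], [-0.002, -0.002, -1.0]]
wrist_force: [-0.1, 1.1, 0.1]
gripper_width: -0.0
```

```bash
python3 -c "
from h import *
snap('wrist','w1.png')"
```

```text
(no output)
```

View pics/w1.png

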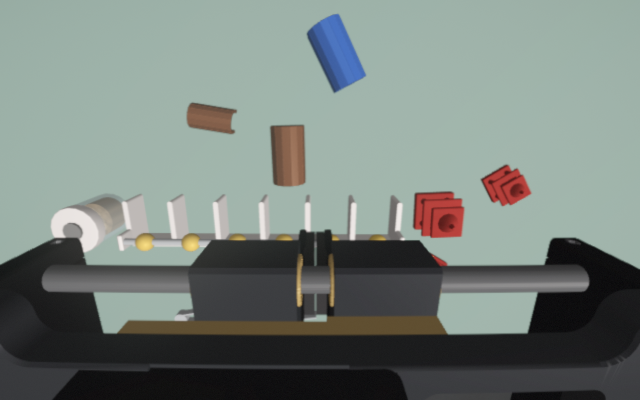

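The wrist view shows the cave outlined from (272,126) to (305,184) and the beads along row 240: bead_1 (376), bead_2 (335), bead_3 (285), bead_5 (190,243) and bead_6 (145,243). The fingers partly hide some of them.

```bash
python3 -c "
from h import *
f='w1.png';print(np.load('pics/w1.png.npz')['W'][:3,3])
for uv,z in [((145,243),.052),((190,243),.052),((238,240),.052),((285,240),.052),((376,240),.052),((272,126),.018),((304,126),.018),((274,184),.018),((305,184),.018),((308,197),.036)]: print(uv,ray(f,uv,z).round(4))
Rx=np.array([.995,-.0995]);Ry=np.array([.0995,.995]);o=np.array([.6277,.0075])
print(proj(f,[[*(o+Ry*y),.052] for y in (.14,.084,.028,-.028,-.084,-.14)]).round(1))
im=cv2.imread('pics/w1.png')[100:260,110:420];cv2.imwrite('pics/c3.png',cv2.resize(im,None,fx=2.58,fy=2.58,interpolation=2))
"
```

```text
[0.48348328 0.08672007 0.38283797]
(145, 243) [ 0.6135 -0.1334  0.052 ]
(190, 243) [ 0.6187 -0.0786  0.052 ]
(238, 240) [ 0.6204 -0.0202  0.052 ]
(285, 240) [0.6259 0.0358 0.052 ]
(376, 240) [0.6366 0.1438 0.052 ]
(272, 126) [0.4941 0.0337 0.018 ]
(304, 126) [0.4979 0.0714 0.018 ]
(274, 184) [0.5641 0.0265 0.018 ]
(305, 184) [0.568 0.065 0.018]
(308, 197) [0.58   0.0679 0.036 ]
[[378.6 243.6]
 [331.9 243.6]
 [285.1 243.6]
 [238.5 243.5]
 [192.1 243.3]
 [146.3 243.1]]
```

View pics/c3.png

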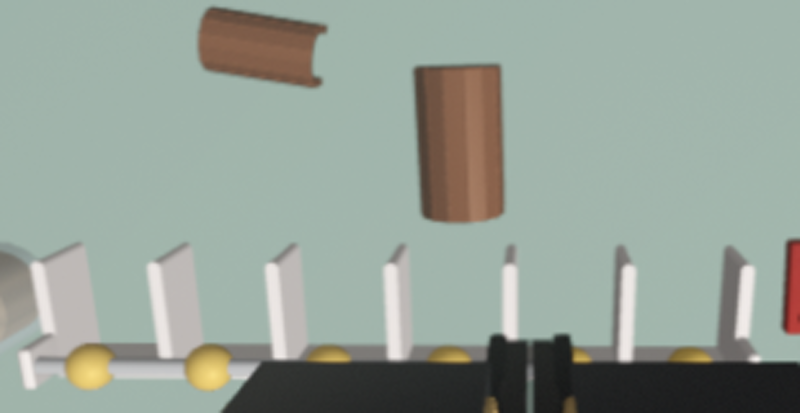

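The predicted beads match the picture to about 1–2 mm. In the rack frame the cave is at x≈-82, y≈+32, straight to within about 0.03 rad. Next I go above bead_1.

Request:
jog_arm(
  series=[
    {"grip": 1,"offset": [2.5,2.5,2],"spin": 0},
    {"grip": 1,"offset": [5,5,5],"spin": 0},
    {"grip": 1,"offset": [7.6,7.3,8],"spin": 0},
    {"grip": 1,"offset": [7.6,7.3,11],"spin": 0},
    {"grip": 1,"offset": [7.6,7.3,14],"spin": 0},
    {"grip": 1,"offset": [7.6,7.3,15],"spin": 0},
    {"grip": 1,"offset": [7.6,7.3,15],"spin": 0},
    {"grip": 1,"offset": [7.6,7.3,15],"spin": 0},
  ],
)

```text
time_s: 2.55
tool_pos: [0.6406, 0.1488, 0.2552]
tool_rot: [[0.096, 0.995, -0.0], [0.995, -0.096, 0.0], [0.0, -0.0, -1.0]]
wrist_force: [0.2, -0.2, 0.3]
gripper_width: 0.0007
```

Request:
jog_arm(
  series=[
    {"grip": 1,"offset": [-0.1,0,0.4],"spin": 0},
    {"grip": 1,"offset": [-0.1,0,0.8],"spin": 0},
    {"grip": 1,"offset": [-0.1,0,1.0],"spin": 0},
    {"grip": 1,"offset": [-0.1,0,1.15],"spin": 0},
    {"grip": 1,"offset": [-0.1,0,1.25],"spin": 0},
    {"grip": 1,"offset": [-0.1,0,1.25],"spin": 0},
    {"grip": 1,"offset": [-0.1,0,1.25],"spin": 0},
    {"grip": 1,"offset": [-0.1,0,1.25],"spin": 0},
  ],
)

```text
time_s: 3.35
tool_pos: [0.6406, 0.1478, 0.2429]
tool_rot: [[0.096, 0.995, 0.0], [0.995, -0.096, 0.0], [0.0, 0.0, -1.0]]
wrist_force: [-0.1, 0.5, 1.1]
gripper_width: 0.0001
```

Force is +1.1 N, so bead_1 is pressed about 2 mm. Sliding on to bead_2.

Request:
jog_arm(
  series=[
    {"grip": 1,"offset": [-1,0,0],"spin": 0},
    {"grip": 1,"offset": [-2,0,0],"spin": 0},
    {"grip": 1,"offset": [-3,0,0],"spin": 0},
    {"grip": 1,"offset": [-4,0,0],"spin": 0},
    {"grip": 1,"offset": [-5,0,0],"spin": 0},
    {"grip": 1,"offset": [-5.6,0,0],"spin": 0},
    {"grip": 1,"offset": [-5.6,0,0],"spin": 0},
    {"grip": 1,"offset": [-5.6,0,0],"spin": 0},
  ],
)

```text
time_s: 4.15
tool_pos: [0.6353, 0.0915, 0.2431]
tool_rot: [[0.097, 0.995, 0.001], [0.995, -0.097, -0.0], [-0.0, 0.001, -1.0]]
wrist_force: [-0.0, -0.8, 2.2]
gripper_width: 0.0001
```

Request:
jog_arm(
  series=[
    {"grip": 1,"offset": [-1,0,0],"spin": 0},
    {"grip": 1,"offset": [-2,0,0],"spin": 0},
    {"grip": 1,"offset": [-3,0,0],"spin": 0},
    {"grip": 1,"offset": [-4,0,0],"spin": 0},
    {"grip": 1,"offset": [-5,0,0],"spin": 0},
    {"grip": 1,"offset": [-5.5,0,0],"spin": 0},
    {"grip": 1,"offset": [-5.5,0,0],"spin": 0},
    {"grip": 1,"offset": [-5.5,0,0],"spin": 0},
  ],
)

```text
time_s: 4.95
tool_pos: [0.6301, 0.0362, 0.2433]
tool_rot: [[0.097, 0.995, 0.001], [0.995, -0.097, -0.001], [-0.001, 0.001, -1.0]]
wrist_force: [0.3, -1.5, 1.6]
gripper_width: 0.0001
```

Bead_3 is touched at 1.6 N. Now I lift, move back over the cave's rear on the gap's middle line, and open to about 60 mm.

Request:
jog_arm(
  series=[
    {"grip": 1,"offset": [0,0,-2],"spin": 0},
    {"grip": 1,"offset": [0,0,-5],"spin": 0},
    {"grip": -0.38,"offset": [-0.1,-4,-5],"spin": 0},
    {"grip": -0.38,"offset": [-0.1,-8,-5],"spin": 0},
    {"grip": -0.38,"offset": [-0.1,-12.3,-5],"spin": 0},
    {"grip": -0.38,"offset": [-0.1,-12.3,-3],"spin": 0},
    {"grip": -0.38,"offset": [-0.1,-12.3,-3],"spin": 0},
    {"grip": -0.38,"offset": [-0.1,-12.3,-3],"spin": 0},
  ],
)

```text
time_s: 5.75
tool_pos: [0.5079, 0.0475, 0.2733]
tool_rot: [[0.097, 0.995, 0.001], [0.995, -0.097, -0.001], [-0.001, 0.001, -1.0]]
wrist_force: [-0.0, 0.3, 0.6]
gripper_width: 0.0406
```

```bash
python3 -c "
from h import *
snap('wrist','w2.png');print(observe()['gripper_width'])"
```

```text
0.044715932010822725
```

View pics/w2.png

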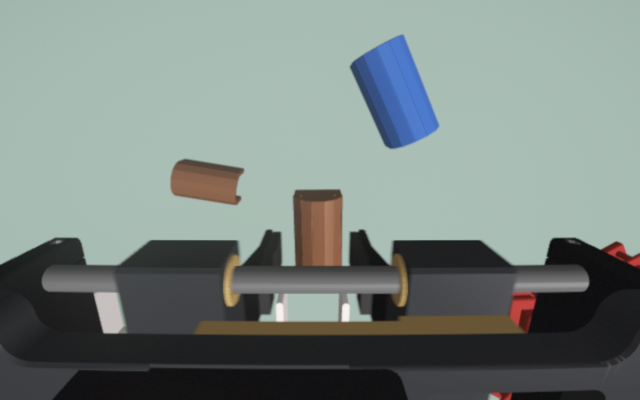

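The cave lies between the open fingers, with its back edge at (294–342,192). The small cave and the blue one are clear. Descending.

Request:
jog_arm(
  series=[
    {"grip": -0.38,"offset": [0,0,1],"spin": 0},
    {"grip": -0.38,"offset": [0,0,2],"spin": 0},
    {"grip": -0.38,"offset": [0,0,3],"spin": 0},
    {"grip": -0.38,"offset": [0,0,4.5],"spin": 0},
    {"grip": -0.38,"offset": [0,0,6],"spin": 0},
    {"grip": -0.38,"offset": [0,0,7.5],"spin": 0},
    {"grip": -0.38,"offset": [0,0,8.4],"spin": 0},
    {"grip": -0.38,"offset": [0,0,8.4],"spin": 0},
  ],
)

```text
time_s: 6.6
tool_pos: [0.5077, 0.0471, 0.1878]
tool_rot: [[0.097, 0.995, -0.002], [0.995, -0.097, -0.003], [-0.003, -0.001, -1.0]]
wrist_force: [0.5, 1.7, 0.4]
gripper_width: 0.0601
```

Request:
jog_arm(
  series=[
    {"grip": 0.2,"offset": [0,0,0],"spin": 0},
    {"grip": 0.2,"offset": [0,0,0],"spin": 0},
    {"grip": 0.2,"offset": [0,0,0],"spin": 0},
    {"grip": 0.2,"offset": [0,0,0],"spin": 0},
    {"grip": 0.2,"offset": [0,0,0],"spin": 0},
    {"grip": 0.2,"offset": [0,0,0],"spin": 0},
    {"grip": 0.2,"offset": [0,0,0],"spin": 0},
    {"grip": 0.2,"offset": [0,0,0],"spin": 0},
  ],
  grip_force=4,
)

```text
time_s: 7.4
tool_pos: [0.5081, 0.0472, 0.1883]
tool_rot: [[0.097, 0.995, -0.001], [0.995, -0.097, -0.002], [-0.002, -0.001, -1.0]]
wrist_force: [-0.1, 1.3, 3.8]
gripper_width: 0.0406
```

Gripped at 40.6 mm (the cave is 40 wide). Sliding it 60 mm into the gap.

Request:
jog_arm(
  series=[
    {"grip": 0.2,"offset": [0,1,0],"spin": 0},
    {"grip": 0.2,"offset": [0,2,0],"spin": 0},
    {"grip": 0.2,"offset": [0,3,0],"spin": 0},
    {"grip": 0.2,"offset": [0,4,0],"spin": 0},
    {"grip": 0.2,"offset": [0,5,0],"spin": 0},
    {"grip": 0.2,"offset": [0,6,0],"spin": 0},
    {"grip": 0.2,"offset": [0,6,0],"spin": 0},
    {"grip": 0.2,"offset": [0,6,0],"spin": 0},
  ],
)

```text
time_s: 8.2
tool_pos: [0.5682, 0.0412, 0.1881]
tool_rot: [[0.097, 0.995, -0.0], [0.995, -0.097, -0.003], [-0.003, 0.0, -1.0]]
wrist_force: [0.6, -0.2, -1.0]
gripper_width: 0.0404
```

Request:
jog_arm(
  series=[
    {"grip": 0,"offset": [0,0,0],"spin": 0},
    {"grip": -0.2,"offset": [0,0,0],"spin": 0},
    {"grip": -0.2,"offset": [0,0,0],"spin": 0},
    {"grip": -0.2,"offset": [0,-2,0],"spin": 0},
    {"grip": -0.2,"offset": [0,-4,0],"spin": 0},
    {"grip": -0.2,"offset": [0,-5,0],"spin": 0},
    {"grip": -0.2,"offset": [0,-5,0],"spin": 0},
    {"grip": -0.2,"offset": [0,-5,0],"spin": 0},
  ],
)

```text
time_s: 9.0
tool_pos: [0.519, 0.0461, 0.1885]
tool_rot: [[0.097, 0.995, 0.001], [0.995, -0.097, -0.002], [-0.002, 0.002, -1.0]]
wrist_force: [0.6, -0.7, -0.5]
gripper_width: 0.0522
```

```bash
python3 -c "
from h import *
snap('side','d2.png')
b=cv2.imread('pics/d2.png')[165:315,250:420]
cv2.imwrite('pics/c4.png',cv2.resize(b,None,fx=4,fy=4,interpolation=2))"
```

```text
(no output)
```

View pics/c4.png

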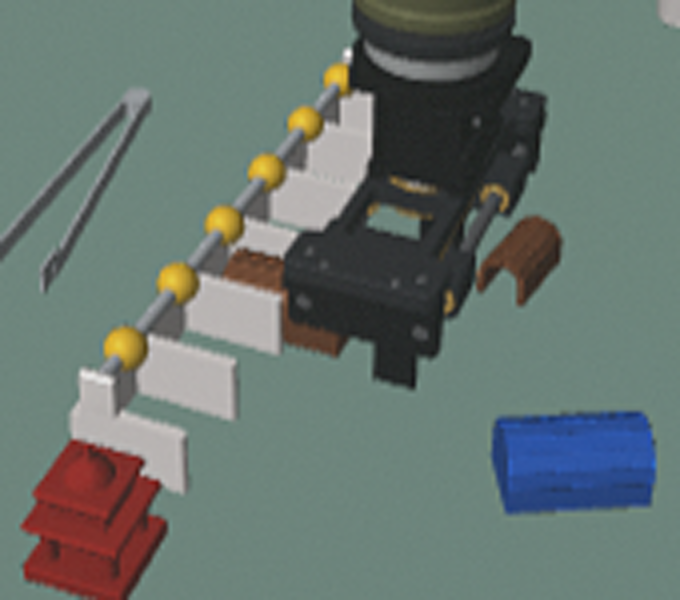

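The cave is in the third gap, seen behind the third divider from the temple, with its back at about (320,340). The temple hasn't moved. Now I close the fingers and push on the back.

Request:
jog_arm(
  series=[
    {"grip": 1,"offset": [0,0,0],"spin": 0},
    {"grip": 1,"offset": [0,0,0],"spin": 0},
    {"grip": 1,"offset": [0,0,0],"spin": 0},
    {"grip": 1,"offset": [0,0,0],"spin": 0},
    {"grip": 1,"offset": [0,0,0],"spin": 0},
    {"grip": 1,"offset": [0,0.5,0],"spin": 0},
    {"grip": 1,"offset": [0,1,0],"spin": 0},
    {"grip": 1,"offset": [0,1.5,0],"spin": 0},
  ],
)

```text
time_s: 9.85
tool_pos: [0.5348, 0.0446, 0.1886]
tool_rot: [[0.097, 0.995, 0.002], [0.995, -0.097, -0.003], [-0.002, 0.002, -1.0]]
wrist_force: [-0.4, -0.2, -0.3]
gripper_width: 0.002
```

Request:
jog_arm(
  series=[
    {"grip": 1,"offset": [0,0.4,0],"spin": 0},
    {"grip": 1,"offset": [0,0.8,0],"spin": 0},
    {"grip": 1,"offset": [0,1.2,0],"spin": 0},
    {"grip": 1,"offset": [0,1.5,0],"spin": 0},
    {"grip": 1,"offset": [0,1.8,0],"spin": 0},
    {"grip": 1,"offset": [0,2.1,0],"spin": 0},
    {"grip": 1,"offset": [0,2.3,0],"spin": 0},
    {"grip": 1,"offset": [0,2.5,0],"spin": 0},
  ],
)

```text
time_s: 10.65
tool_pos: [0.5598, 0.0422, 0.1886]
tool_rot: [[0.097, 0.995, 0.002], [0.995, -0.097, -0.003], [-0.002, 0.002, -1.0]]
wrist_force: [-1.6, 0.8, 0.3]
gripper_width: 0.0003
```

Request:
jog_arm(
  series=[
    {"grip": 1,"offset": [0,0.05,0],"spin": 0},
    {"grip": 1,"offset": [0,0.1,0],"spin": 0},
    {"grip": 1,"offset": [0,0.15,0],"spin": 0},
    {"grip": 1,"offset": [0,0.2,0],"spin": 0},
    {"grip": 1,"offset": [0,0.25,0],"spin": 0},
    {"grip": 1,"offset": [0,0.3,0],"spin": 0},
    {"grip": 1,"offset": [0,0.3,0],"spin": 0},
    {"grip": 1,"offset": [0,0.3,0],"spin": 0},
  ],
)

```text
time_s: 11.45
tool_pos: [0.5609, 0.0421, 0.1882]
tool_rot: [[0.097, 0.995, -0.005], [0.995, -0.097, -0.002], [-0.003, -0.004, -1.0]]
wrist_force: [-8.9, 0.2, 6.0]
gripper_width: 0.0005
```

The push stalls at -8.9 N with the TCP at rack x=-52, where -51.5 was expected at home. I'll back off, lift and check.

Request:
jog_arm(
  series=[
    {"grip": 1,"offset": [0,-0.5,0],"spin": 0},
    {"grip": 1,"offset": [0,-2,0],"spin": 0},
    {"grip": 1,"offset": [0,-5,0],"spin": 0},
    {"grip": 1,"offset": [0,-5,-4],"spin": 0},
    {"grip": 1,"offset": [0,-5,-8],"spin": 0},
    {"grip": 1,"offset": [0,-5,-13],"spin": 0},
    {"grip": 1,"offset": [0,-5,-17],"spin": 0},
    {"grip": 1,"offset": [0,-5,-20],"spin": 0},
  ],
)

```text
time_s: 12.25
tool_pos: [0.5126, 0.047, 0.3919]
tool_rot: [[0.097, 0.995, 0.001], [0.995, -0.097, -0.001], [-0.001, 0.001, -1.0]]
wrist_force: [0.8, 0.3, 0.3]
gripper_width: 0.0005
```

```bash
python3 -c "
from h import *
snap('wrist','w3.png');snap('side','d3.png')
a=cv2.imread('pics/w3.png')
b=cv2.resize(cv2.imread('pics/d3.png')[180:310,230:410],None,fx=3.5,fy=3.5,interpolation=2)[:,:640]
cv2.imwrite('pics/c5.png',np.vstack([a[100:245],b]))
Rx=np.array([.995,-.0995]);Ry=np.array([.0995,.995]);o=np.array([.6098,.0093])
P=[[*(o+Rx*x+Ry*y),.018] for x,y in [(-.042,.008),(-.042,.048)]]
print((proj('w3.png',P)-[0,100]).round(1),((proj('d3.png',P)-[230,180])*3.5+[0,145]).round(1))
"
```

```text
Traceback (most recent call last):
ValueError: all the input array dimensions except for the concatenation axis must match exactly, but along dimension 1, the array at index 0 has size 640 and the array at index 1 has size 630
```

Request:
jog_arm(
  series=[
    {"grip": 1,"offset": [0,-2,0],"spin": 0},
    {"grip": 1,"offset": [0,-4,0],"spin": 0},
    {"grip": 1,"offset": [0,-6,0],"spin": 0},
    {"grip": 1,"offset": [0,-6,0],"spin": 0},
    {"grip": 1,"offset": [0,-6,0],"spin": 0},
    {"grip": 1,"offset": [0,-6,0],"spin": 0},
    {"grip": 1,"offset": [0,-6,0],"spin": 0},
    {"grip": 1,"offset": [0,-6,0],"spin": 0},
  ],
)

```text
time_s: 13.15
tool_pos: [0.4545, 0.0529, 0.3931]
tool_rot: [[0.098, 0.995, 0.006], [0.995, -0.098, 0.0], [0.001, 0.006, -1.0]]
wrist_force: [-0.2, 0.3, 0.2]
gripper_width: 0.0003
```

```bash
python3 -c "
from h import *
snap('scene','s3.png');snap('side','d3.png')
a=cv2.resize(cv2.imread('pics/s3.png')[155:245,265:445],None,fx=3.2,fy=3.2,interpolation=2)
b=cv2.resize(cv2.imread('pics/d3.png')[180:280,240:420],None,fx=3.2,fy=3.2,interpolation=2)
cv2.imwrite('pics/c5.png',np.vstack([a,b]))
Rx=np.array([.995,-.0995]);Ry=np.array([.0995,.995]);o=np.array([.6098,.0093])
P=[[*(o+Rx*x+Ry*y),z] for x,y,z in [(-.042,.008,0),(-.042,.048,0),(-.042,.028,.036),(-.028,.056,.036)]]
print(((proj('s3.png',P)-[265,155])*3.2).round(1),((proj('d3.png',P)-[240,180])*3.2+[0,288]).round(1))
"
```

```text
[[241.1 150.2]
 [276.8 135.3]
 [259.8 112.6]
 [293.6 110.4]] [[302.4 484.2]
 [280.3 518.7]
 [292.1 459.2]
 [256.2 478.2]]
```

View pics/c5.png

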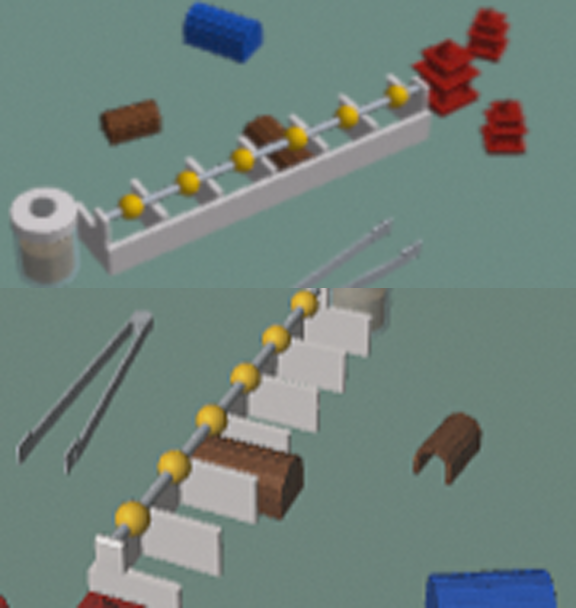

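The picture shows the cave flat in the third gap. Its back bottom corner is at (280,517), against (280,519) predicted for home. The temple, jar and tong have not moved. Handing in.

```bash
python3 -c "
from h import *
job_done()"
```

```text
the job is handed in; nothing more can be done
```

The job is handed in, at about 13 s of robot time; no verdict is reported.

- **Beads:** With closed fingertips I pressed bead_1, then slid to bead_2 and bead_3, and lifted off there. The temple is at the +y end, so these are gaps 1 to 3. The wrist read 1.1, 2.2 and 1.6 N on them, and the fingertips never went near bead_4.
- **Cave:** I gripped its rear lightly, slid it straight into gap 3 on the ledge, released it, and pushed its back with closed fingertips. The push stalled at 8.9 N with the tool at rack x = -52 mm, where home predicts about -51.5.
- **Last checks:** In the final side view the cave's visible back corner is within about 1 px of the predicted home position. It looked flat and straight, and the arm was clear of everything.
- **Other objects:** The temple, jar and tong looked unmoved by eye. The scoop was outside the last crop, but the arm never went near it.
- **Disagreement:** The first scene and side views differed by up to 15 mm on the cave's position, and its turn was unclear. The wrist view settled it as straight to within about 0.03 rad.

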